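# Put the hearing aid case away through the self-closing flap

## Task

Put the blue hearing aid case away for the night: swing the orange self-closing flap of the white bedside tray inward with one finger and, while that finger keeps it open, push the case along its lane with the other finger until it drops into the compartment behind and lies there flat, lid up. Do not grip or lift the case and do not let the case itself shove against the flap. Then take the fingers out so that the flap closes by itself, and leave the cup, the battery tray and the spoon rest where they stand.

Things in the scene. Friction and masses are not known exactly. Their poses are not given: they have to be found in the camera images.
- tray: White fixed tray, 320 mm long (x), 175 mm wide (y): a ledge with a lane (x below 0), a gate with an orange flap (x = 0) and a sunk compartment (x above 0). Origin on the work surface below the gate line; +x runs from the lane through the gate, +y to the flap's hinge side, z up. Two grey gate posts, 46 mm above the ledge, leave an opening from y = -40 to +108 mm, which the flap fills.
- lane (a point): Point on the ledge in the middle of the lane, at tray x = -75, y = 0 mm. The ledge is level, 36 mm above the work surface, x -151 to -1 mm, y -55 to 120 mm. Two rails 6 mm wide and 6 mm high, inner faces at y = -22 and +22 mm, bound the lane from x = -148 to -8 mm. Axes as the tray.
- gate (a point): Point at ledge height (36 mm above the work surface) at tray x = 0, y = 0: middle of the lane's end, on the edge where the ledge drops 16 mm to the compartment. Axes as the tray.
- compartment (a point): Point on the black compartment floor at tray x = 80, y = 30 mm, 20 mm above the work surface. The compartment is open above, inner x 0 to 164 mm, y -50 to 115 mm, walls up to 66 mm above the work surface. Axes as the tray.
- flap (a joint): Angle of the orange flap, rad: 0 closed, grows to 1.6 as it swings inward (to tray +x) about its upright hinge. A spring shuts it: 0.15 N m closed, plus 0.15 N m per rad (about 5 N for a finger 30 mm from the hinge), lightly damped.
- flap_hinge (a point): On the flap's upright hinge, at tray x = 0, y = +100 mm, 4 mm above the ledge. A finger pressed inward near this end swings the far end well ahead of it. Set the fingers diagonally: one about 60 to 70 mm farther inward and 60 to 70 mm nearer the hinge side leads and opens the flap, while the other trails behind the case in the lane.
- flap_edge (a point): Middle of the flap's free edge, 130 mm from the hinge, 29 mm above the ledge. The leaf is 4 mm thick, its lower edge 12 mm and its upper edge 46 mm above the ledge, so it clears the top of a case lying flat in the compartment.
- case: Blue hearing aid case, white catch at its -x end, hinge pin at +x, 46 mm (x, along the lane) by 36 mm (y) by 20 mm high, about 50 g, loose in the lane, lid up. Origin: centre of its underside; z up. Pushed over the ledge's edge it tips nose down; it lies flat only after the finger behind it has gone about 30 mm past the edge; before that the closing flap would hit it.
- cup: White ceramic cup, 76 mm wide, 85 mm tall, standing on a dark silicone mat. Origin: centre of its underside. To be left alone.
- battery_tray: White open battery tray 100 x 65 x 22 mm with button cells in it. Origin: centre of its underside. To be left alone.
- spoon_rest: Steel spoon rest 130 x 65 x 13 mm with a spoon on it. Origin: centre of its underside. To be left alone.
Mind the look-alikes: they are no part of the job. There is more than one size of the case; the one meant has the size given above.

How it is judged:
By the outcome, as a careful person would: the job done as asked, in the order asked, and still so for the second after the job is handed in, with the robot touching nothing.
It also fails if it takes over 45 s, if anything falls off the work surface, if the arm or the gripper's body presses on something with over 40 N, if the wrist force passes 120 N, or if a joint passes its speed limit or range.

## Robot

A 6-joint arm with a two-finger parallel gripper is mounted at the origin on the work surface. World frame = base frame: x ahead of the robot, y to its left, z up, the work surface at z = 0. Lengths are in m, angles in rad, forces in N, time in s.
With the tool pointing down it reaches from about 0.3 to 0.825 m from the base axis. Payload 5.4 kg.
Tool frame: the origin (TCP) lies midway between the tips of the shut fingers; the grasp point (between the pads) lies 19 mm behind it; z points along the fingers, y is the direction in which the jaws open and shut (so a half turn about z gives the same grasp; the last joint's range is limited). The gripper opens to 92 mm and grips with 3 to 60 N. Pads are 20 mm wide; open, the fingers measure 128 mm over their backs; the gripper's body (75 mm by 189 mm) begins 69 mm behind the grasp point.
Start: joints at [0.9, 0.158, 1.597, -0, 1.386, -0.21], TCP at [0.256, 0.515, 0.215] pointing down, gripper open.
Joint ranges: [-2.91, 2.91], [-0.94, 2.29], [0.18, 2.7], [-1.29, 4.43], [0.17, 2.64], [-3, 3]. Speed limits (rad/s): [2.57, 2.57, 3.14, 3.14, 3.14, 3.14].

## Interface

Orientations are given as a unit quaternion [x, y, z, w].
In Python, from cell import arm gives the robot as it stands.
- The arm moves only by the tool play_rows, never from a script. Its arguments are lists of equal length, an entry for each row: "grip": the opening, from 0 (shut) to 1 (fully open); "delta_pos": the shift along the tool's x, y, z in mm, a list of three; "yaw": the turn about the tool's z in degrees. In form: {"grip": [grip, ...], "delta_pos": [[dx, dy, dz], ...], "yaw": [yaw, ...]}. A call has 1 to 20 rows; each row shifts and turns the commanded pose from where the row before left it, along the tool's axes as they then stand; what a row does not reach is not made up. A row lasts 1/8 s, in which the tool goes at most 62.5 mm and 10.7 degrees, less where a joint would pass 70% of its speed; a pose out of reach is approached as far as the arm can. A call is refused whole if a number of a shift passes 62.5 or a number of a turn 10.7, either way. A call with a gripper value outside its range is refused whole. The fingers move at their own pace and stop on an object; the grip force is fixed at half the most. Time passes only in rows, so rows that do not move let the fingers close. It gives the time, the measured TCP pose, the force and the opening at its end, in the units of the state.
- arm.observe(): the state, without advancing time (a new reading comes with each control period).
- arm.get_image(name): name is "side" or "top"; returns a dict with "img" (384x512x3 uint8, red, green, blue), "range_z" (384x512 float32, m along the optical axis (not along the pixel's ray), 0 where there is no reading), "fov_y" (degrees; the focal length in pixels is half the picture's height over the tangent of half this angle, whatever the lens; pixels are square), "cx", "cy" (the principal point, pixels), "eye" and "rotation" of the camera in the world. Camera axes: x right, y down, z forward; pixel columns grow to the right and rows downward; lengths in m; the calibration is good to about 2 mm. A picture is of the moment at which its call begins.
- arm.close_job(): hands the job in, once; it reports no verdict.
The state is a dict: "clock": time; "q": joint angles; "qd": joint speeds; "effort": joint torques, N m; "ee_pos": TCP position; "ee_rot": TCP orientation; "contact_force": force on the tool from outside, world axes, zero at the start; "torque": the same for the moment, N m; "opening": finger opening in m.
Only numpy, scipy, OpenCV 4.12 (cv2) and the standard library are available. Lean on these libraries where they do the work, as an engineer would, in place of code of your own. Each camera call takes 0.05 s, during which the arm holds its last target.

## Working session

There is one attempt and no reset: what is moved stays moved. The work goes in short steps, Python scripts to look and compute and a tool call to move; the robot and the scene stay as the last step left them, time stands still between calls to the robot, and variables do not carry over. Pictures are saved under pics/ and viewed, and the job is handed in when it is done.

Besides the shell and the picture viewer there is one more tool, called after "Request:" as name(argument=value, ...) on one line, values as JSON. play_rows: Moves the arm, as the interface text tells. Its arguments: {"type":"object","properties":{"grip":{"type":"array","items":{"type":"number"}},"delta_pos":{"type":"array","items":{"type":"array","items":{"type":"number"}}},"yaw":{"type":"array","items":{"type":"number"}}},"required":["grip","delta_pos","yaw"]}

```bash
mkdir -p pics; ls; cat > h.py <<'E'
import numpy as np,cv2,pickle
from cell import arm
def grab(n):
    d=arm.get_image(n); return d
def K(d):
    h=d['img'].shape[0]; return h/2/np.tan(np.radians(d['fov_y'])/2)
def pts(d):
    f=K(d);h,w=d['range_z'].shape;u,v=np.meshgrid(np.arange(w),np.arange(h));z=d['range_z']
    c=np.stack([(u-d['cx'])/f*z,(v-d['cy'])/f*z,z],-1)
    return c@np.array(d['rotation']).T+np.array(d['eye'])
def proj(d,p):
    c=(np.array(p)-np.array(d['eye']))@np.array(d['rotation']);f=K(d)
    return c[...,:2]/c[...,2:]*f+[d['cx'],d['cy']]
def ray(d,uv,z):
    f=K(d);uv=np.atleast_2d(uv).astype(float)
    r=np.c_[(uv[:,0]-d['cx'])/f,(uv[:,1]-d['cy'])/f,np.ones(len(uv))]@np.array(d['rotation']).T
    e=np.array(d['eye']);return e+r*((z-e[2])/r[:,2])[:,None]
def save(d,n,crop=None,s=1):
    im=d['img'][:,:,::-1]
    if crop: x0,y0,x1,y1=crop; im=im[y0:y1,x0:x1]
    cv2.imwrite('pics/'+n,cv2.resize(im,None,fx=s,fy=s,interpolation=cv2.INTER_CUBIC))
E
python3 - <<'E'
from h import *
for n in('top','side'):
    d=grab(n);save(d,n+'0.png',s=1.5);pickle.dump(d,open(n+'0.pkl','wb'))
    print(n,d['eye'],d['rotation'],d['fov_y'],d['cx'],d['cy'])
print(arm.observe())
E
```

```text
pics
top [0.34252464 0.01918001 1.0840757 ] [-0.70181651  0.70539941 -0.06310332  0.07670214] 49.04855465116533 259.30906940767323 187.602149481899
side [0.18701187 0.7017343  1.03446841] [-0.21522948  0.91940381 -0.32194232  0.06874624] 45.40911214597182 262.57869348736506 183.2607510271459
{'clock': 0.1, 'q': array([ 8.99921713e-01,  1.58984934e-01,  1.59807664e+00, -4.24608075e-05,
        1.38622311e+00, -2.10093487e-01]), 'qd': array([ 2.46190516e-04, -1.91818100e-04, -2.96027159e-03,  5.00216753e-05,
       -9.47195192e-04, -3.14258201e-04]), 'effort': array([ 9.70441688e-04, -3.86506498e+01, -3.22960067e+01,  7.03435508e-02,
        3.39089858e-02, -2.65637794e-05]), 'ee_pos': array([0.25534194, 0.51456509, 0.21373286]), 'ee_rot': array([ 2.28353892e-01,  9.73577826e-01, -7.74154978e-04, -3.41846488e-04]), 'contact_force': array([ 0.26262152, -0.31361904,  0.28500561]), 'torque': array([ 0.01532595, -0.02310313,  0.01470714]), 'opening': 0.09203516632344559}
```

```bash
sed -i "s/^def grab.*/from scipy.spatial.transform import Rotation as Ro\ndef grab(n):/; s/    d=arm.get_image(n); return d/    d=dict(arm.get_image(n)); d['rotation']=Ro.from_quat(d['rotation']).as_matrix(); return d/" h.py
python3 - <<'E'
from h import *
for n in('top','side'):
    d=pickle.load(open(n+'0.pkl','rb'));d=dict(d);d['rotation']=Ro.from_quat(d['rotation']).as_matrix();pickle.dump(d,open(n+'0.pkl','wb'))
    print(d['rotation'].round(3))
E
```

```text
[[-0.003 -0.98   0.197]
 [-1.     0.007  0.019]
 [-0.02  -0.197 -0.98 ]]
[[-0.898 -0.352  0.265]
 [-0.44   0.7   -0.562]
 [ 0.012 -0.622 -0.783]]
```

View pics/top0.png

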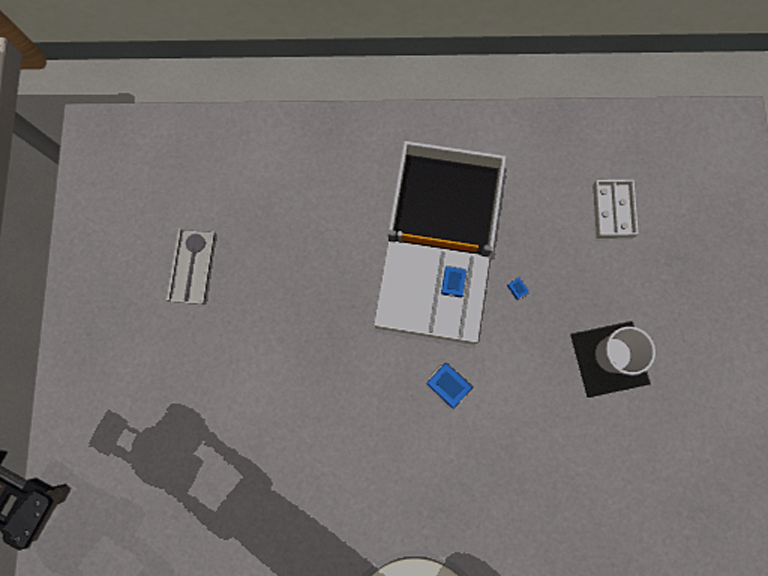

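View pics/side0.png

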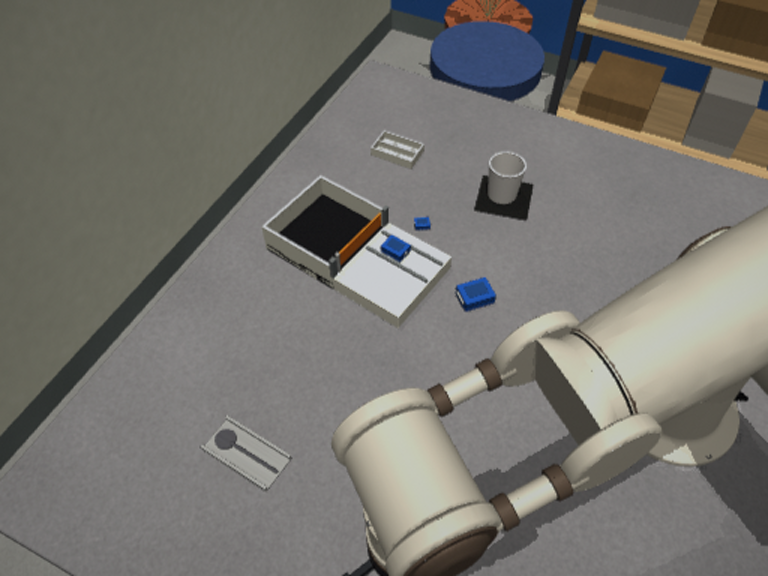

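Candidates in the top picture (at 1.5×): blue case in the lane (454,281), a larger blue case on the table (450,386), and a small one (518,288). I choose the one in the lane and check its size and the tray pose.

```bash

python3 - <<'E'
from h import *
d=pickle.load(open('top0.pkl','rb'));save(d,'crop0.png',(240,85,355,240),4)
P=pts(d);hsv=cv2.cvtColor(d['img'],cv2.COLOR_RGB2HSV)
m=cv2.inRange(hsv,(100,130,50),(125,255,255))
n,l,s,c=cv2.connectedComponentsWithStats(m)
for i in range(1,n):
    if s[i,4]<60: continue
    q=P[l==i];zt=np.percentile(q[:,2],90)
    cs=cv2.findContours((l==i).astype(np.uint8),0,1)[0][0][:,0]
    w=ray(d,cs,zt)[:,:2]*1000
    print(c[i],s[i],zt,cv2.minAreaRect(w.astype(np.float32)))
# ledge
led=(abs(P[...,2]-.036)<.004)&(hsv[...,1]<60)&(hsv[...,2]>120)
n,l,s,c=cv2.connectedComponentsWithStats(led.astype(np.uint8))
for i in range(1,n):
    if s[i,4]>200:print('ledge',c[i],s[i],np.median(P[l==i][:,2]))
o=cv2.inRange(hsv,(8,150,80),(22,255,255));o[:120]=0
ys,xs=np.nonzero(o);print('or',xs.min(),xs.max(),ys.min(),ys.max(),len(xs))
q=P[(o>0)];print(np.percentile(q,[5,50,95],axis=0))
E
```

```text
[302.12204724 187.19685039] [294 178  17  19 254] 0.05855041758179817 ((548.24853515625, -67.48502349853516), (34.94696807861328, 46.28592300415039), 80.55458068847656)
[345.03603604 191.81081081] [339 185  14  14 111] 0.016082972787667682 ((544.2283935546875, -180.77857971191406), (29.723628997802734, 24.709897994995117), 31.135976791381836)
[299.12987013 256.53246753] [285 242  30  30 462] 0.02886050835583356 ((380.1460266113281, -58.58622360229492), (58.840965270996094, 46.957061767578125), 46.714141845703125)
ledge [285.68778556 194.28114529] [ 250  161   76   67 3283] 0.03585177930170369
or 268 318 156 167 215
[[ 0.60201273 -0.100898    0.05528136]
 [ 0.61215369 -0.04389555  0.07421602]
 [ 0.62198682  0.01151967  0.08420899]]
```

View pics/crop0.png

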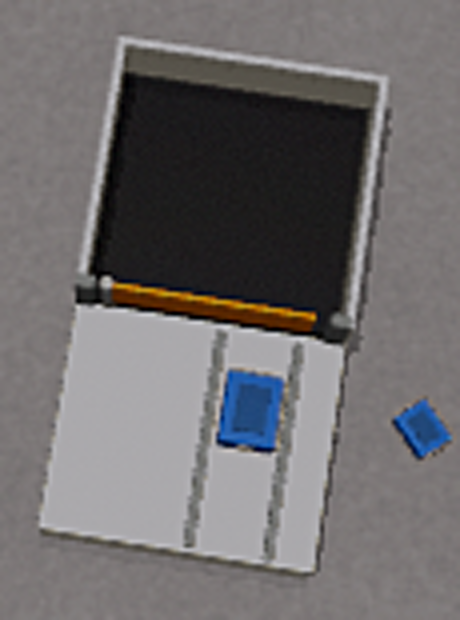

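```bash

python3 - <<'E'
from h import *
d=pickle.load(open('top0.pkl','rb'))
hsv=cv2.cvtColor(d['img'],cv2.COLOR_RGB2HSV);P=pts(d)
# refined lines via edge pixels: use 4x-crop corners
c=lambda a:np.array(a,float)/4+[240,85]-.375
led=ray(d,c([(40,530),(316,572)]),.036)[:,:2]*1000
top=ray(d,c([(119,38),(387,78)]),.066)[:,:2]*1000
tl=np.array([(-151,120),(-151,-55),(169,120),(169,-55)],float);w=np.vstack([led,top])
a=tl-tl.mean(0);b=w-w.mean(0)
th=np.arctan2((a[:,0]*b[:,1]-a[:,1]*b[:,0]).sum(),(a*b).sum());R=np.array([[np.cos(th),-np.sin(th)],[np.sin(th),np.cos(th)]])
t=w.mean(0)-R@tl.mean(0);print('corners',np.degrees(th),t,(w-(tl@R.T+t)).round(1))
# ledge rect by mask
m=((P[...,2]>.028)&(hsv[...,1]<60)&(hsv[...,2]>120)).astype(np.uint8)
m[:, :245]=0;m[:,335:]=0;m[:158]=0;m[230:]=0
m=cv2.morphologyEx(m,3,np.ones((3,3)))
# local
XY=P[...,:2]*1000
L=(XY-t)@R
k=(m>0)&(P[...,2]<.046)&(L[...,0]<-2)
print('ledge',np.percentile(L[k],[0.5,99.5],axis=0))
k=(P[...,2]>.0605)&(P[...,2]<.070)&(L[...,0]>10)&(L[...,0]<185)&(abs(L[...,1]-30)<110)&(hsv[...,2]>120)
print('walltop',np.percentile(L[k],[0.5,99.5],axis=0),k.sum())
bl=cv2.inRange(hsv,(100,130,50),(125,255,255));bl[:,:290]=0;bl[:,315:]=0;bl[:170]=0;bl[205:]=0
cs=cv2.findContours(bl,0,1)[0][0][:,0]
q=(ray(d,cs,.056)[:,:2]*1000-t)@R;print('case',q.min(0),q.max(0),cv2.minAreaRect(q.astype(np.float32)))
def T(x,y): return R@np.array([x,y])+t
np.savez('tray.npz',R=R,t=t)
# second view check
s=pickle.load(open('side0.pkl','rb'))
im=s['img'].copy()
for (x,y,z) in [(-151,120,36),(-151,-55,36),(169,120,66),(169,-55,66),(0,-40,82),(0,100,82),(-148,22,42),(-8,22,42),(-148,-22,42),(-8,-22,42)]:
    for dd in (s,d):
        u=proj(dd,np.append(T(x,y),z)/1000);cv2.circle(dd['img'],tuple(np.round(u).astype(int)),1,(255,0,0),-1)
save(s,'side_chk.png',(165,105,310,225),4);save(d,'top_chk.png',(240,85,355,240),4)
E
```

```text
corners -9.342567782108164 [606.93408419 -78.65460089] [[ 0.2 -0.6]
 [ 1.4  0.3]
 [-0.3 -0.5]
 [-1.3  0.9]]
ledge [[-149.38999079  -52.70607112]
 [  -3.02336371  120.19113754]]
walltop [[ 12.96759714 -55.11822183]
 [170.48987322 119.97890524]] 366
case [-82.36861749 -16.18173875] [-35.96918699  18.88520145] ((-59.18052673339844, 1.3649616241455078), (35.033878326416016, 46.401023864746094), 89.89714813232422)
```

View pics/side_chk.png

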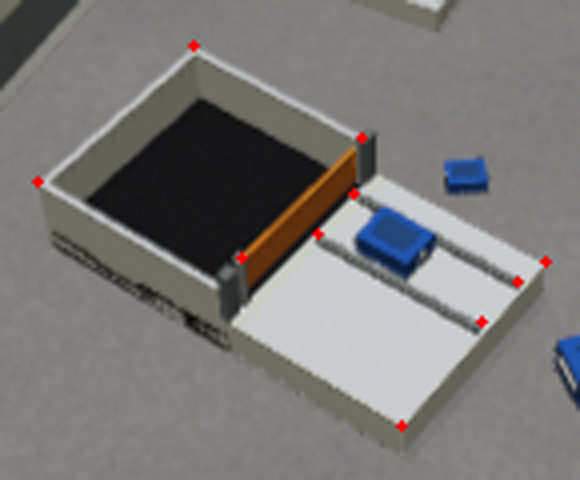

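View pics/top_chk.png

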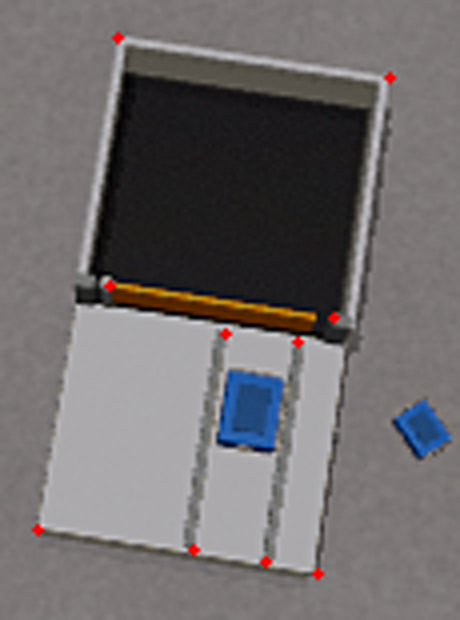

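Both views agree: the case in the lane measures 46×35 mm, so it is the one meant. The tray is at (607, −79) mm with yaw −9.3°. First I turn the tool so the jaw axis lies diagonal to the lane (world 30°, which needs +33.5° of yaw).

Request:
play_rows(grip=[1,1,1,1,1], delta_pos=[[0,0,0],[0,0,0],[0,0,0],[0,0,0],[0,0,0]], yaw=[8.4,8.4,8.4,8.3,0])

```text
clock: 0.72
ee_pos: [0.2555, 0.5148, 0.2141]
ee_rot: [0.499, 0.867, -0.0, -0.0]
contact_force: [-0.4, 1.0, 0.2]
opening: 0.0918
```

```bash
cat >> h.py <<'E'
def st(target=None):
    tr=np.load('tray.npz');R=tr['R'];t=tr['t']
    o=arm.observe();p=o['ee_pos']*1000;M=Ro.from_quat(o['ee_rot']).as_matrix()
    yd=R.T@M[:2,1]
    c=R.T@(p[:2]-t)
    s=o['opening']*1000/2+9
    print('t',round(o['clock'],2),'p',p.round(1),'tray',c.round(1),'yang_tray',np.degrees(np.arctan2(yd[1],yd[0])).round(2),'tilt',M[2].round(3))
    print('lead',(c+s*yd).round(1),'trail',(c-s*yd).round(1),'open',o['opening'].round(4),'F',o['contact_force'].round(1),'q',o['q'].round(2))
    if target is not None:
        w=np.append(R@np.array(target[:2])+t,target[2])
        print('delta tool',(M.T@(w-p)).round(1))
    print('tray x unit in tool',(M.T@np.append(R[:,0],0)).round(3),'tray y',(M.T@np.append(R[:,1],0)).round(3))
E
python3 -c "
from h import *
st((-63.5,36.5,150))"
```

```text
t 0.72 p [255.5 514.8 214.1] tray [-443.1  528.5] yang_tray 39.53 tilt [-0.    -0.001 -1.   ]Traceback (most recent call last):
  File "<string>", line 3, in <module>
    st((-63.5,36.5,150))
    ~~^^^^^^^^^^^^^^^^^^
  File "h.py", line 30, in st
    print('lead',(c+s*yd).round(1),'trail',(c-s*yd).round(1),'open',o['opening'].round(4),'F',o['contact_force'].round(1),'q',o['q'].round(2))
                                                                    ^^^^^^^^^^^^^^^^^^
AttributeError: 'float' object has no attribute 'round'
```

```bash
sed -i "s/o\['opening'\].round(4)/round(o['opening'],4)/" h.py
python3 -c "
from h import *
st((-63.5,36.5,150))"
```

```text
t 0.72 p [255.5 514.8 214.1] tray [-443.1  528.5] yang_tray 39.53 tilt [-0.    -0.001 -1.   ]
lead [-400.8  563.4] trail [-485.4  493.6] open 0.0918 F [-0.4  1.   0.2] q [ 0.9   0.16  1.6  -0.    1.39  0.37]
delta tool [-621.   -20.3   64.4]
tray x unit in tool [-0.636  0.771 -0.   ] tray y [ 0.771  0.636 -0.001]
```

Request:
play_rows(grip=[1,1,1,1,1,1,1,1,1,1,1,1,1,1,1,1,1,1], delta_pos=[[-20,0,0],[-40,-1,0],[-40,-1,0],[-40,-1,0],[-40,-1,0],[-40,-2,0],[-40,-2,0],[-40,-2,0],[-40,-2,0],[-40,-2,0],[-40,-2,5],[-40,-1,10],[-40,-1,10],[-40,-1,10],[-40,-1,10],[-30,0,10],[-11,0,9],[0,0,0]], yaw=[0,0,0,0,0,0,0,0,0,0,0,0,0,0,0,0,0,0])

```text
clock: 2.98
ee_pos: [0.5488, -0.0325, 0.1497]
ee_rot: [0.499, 0.866, -0.0, -0.001]
contact_force: [0.8, 0.9, 0.1]
opening: 0.0921
```

```bash
python3 -c "
from h import *
st((-63.5,36.5,43))
d=grab('top');save(d,'top1.png',(200,60,380,260),4);d=grab('side');save(d,'side1.png',(140,80,340,230),4)"
```

```text
t 2.98 p [548.8 -32.5 149.7] tray [-64.8  36.1] yang_tray 39.42 tilt [ 0.002 -0.001 -1.   ]
lead [-22.3  71. ] trail [-107.4    1.1] open 0.0921 F [0.8 0.9 0.1] q [-0.28  0.15  1.73  0.    1.26 -0.8 ]
delta tool [ -0.7   1.5 106.7]
tray x unit in tool [-0.635  0.772 -0.002] tray y [0.772 0.635 0.   ]
```

View pics/top1.png

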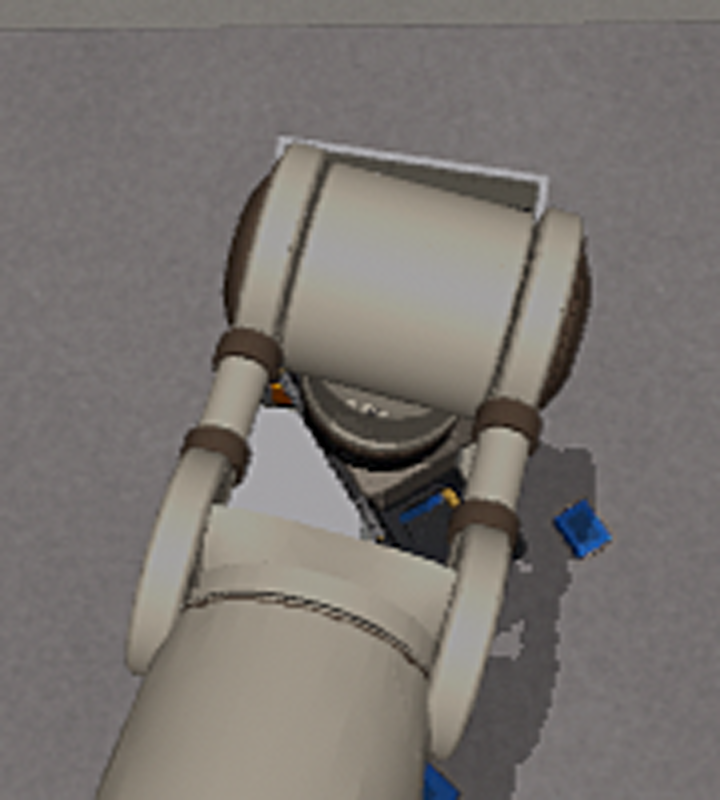

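View pics/side1.png

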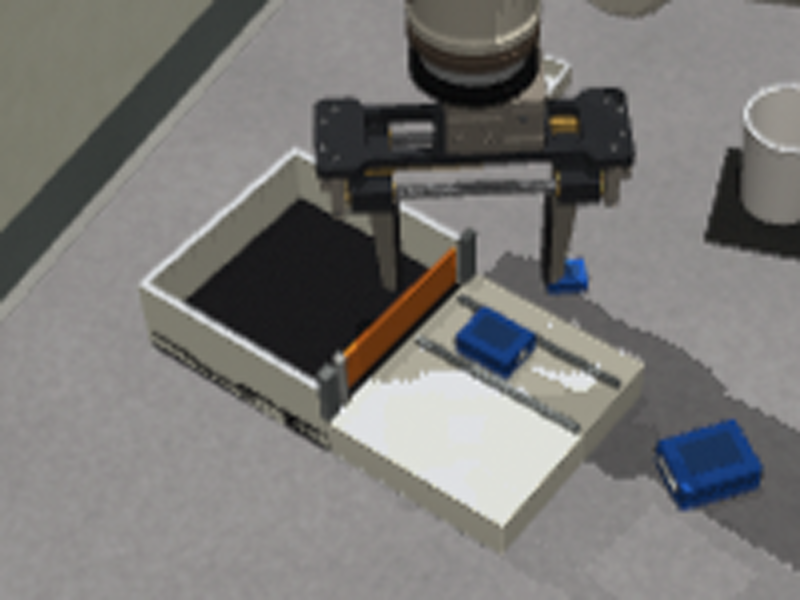

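The side view shows both fingers clear: the lead finger (390,290) before the flap and the trail finger (550,285) behind the case. Descending.

Request:
play_rows(grip=[1,1,1,1,1,1,1,1,1], delta_pos=[[1.5,1,10],[0,0,20],[0,0,20],[0,0,15],[0,0,15],[0,0,10],[0,0,8],[0,0,5],[0,0,2]], yaw=[0,0,0,0,0,0,0,0,0])

```text
clock: 4.2
ee_pos: [0.55, -0.0306, 0.0455]
ee_rot: [0.499, 0.866, 0.0, 0.0]
contact_force: [0.1, -0.1, -0.0]
opening: 0.0918
```

```bash
python3 -c "
from h import *
st()
d=grab('side');save(d,'side2.png',(165,105,310,225),5)"
```

```text
t 4.2 p [550.  -30.6  45.5] tray [-64.   38.2] yang_tray 39.44 tilt [-0.  0. -1.]
lead [-21.5  73.1] trail [-106.4    3.3] open 0.0918 F [ 0.1 -0.1 -0. ] q [-0.27  0.29  1.8  -0.    1.05 -0.8 ]
tray x unit in tool [-0.635  0.772  0.   ] tray y [ 0.772  0.635 -0.   ]
```

View pics/side2.png

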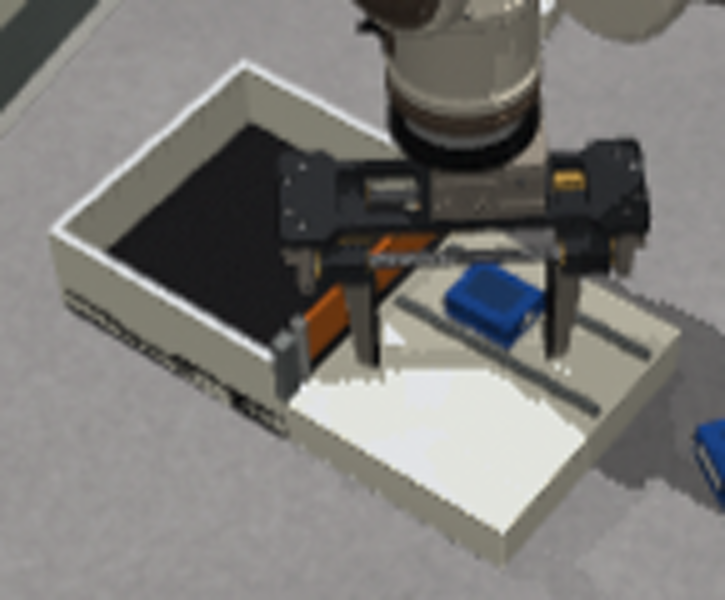

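Request:
play_rows(grip=[1,1,1,1,1,1,1,1], delta_pos=[[0,0,3],[-3.2,3.9,0],[-3.8,4.6,0],[-3.8,4.6,0],[-3.8,4.6,0],[-3.8,4.6,0],[-3.8,4.6,0],[-3.2,3.9,0]], yaw=[0,0,0,0,0,0,0,0])

```text
clock: 5.25
ee_pos: [0.5847, -0.0361, 0.0407]
ee_rot: [0.498, 0.867, -0.002, -0.006]
contact_force: [-15.9, 1.2, 4.8]
opening: 0.0915
```

```bash
python3 -c "
from h import *
st()
d=grab('side');save(d,'side3.png',(165,105,310,225),5)"
```

```text
t 5.25 p [584.7 -36.1  40.7] tray [-28.8  38.4] yang_tray 39.58 tilt [ 0.008 -0.01  -1.   ]
lead [13.4 73.3] trail [-71.    3.5] open 0.0915 F [-15.9   1.2   4.8] q [-0.27  0.39  1.69 -0.    1.08 -0.79]
tray x unit in tool [-0.637  0.771 -0.012] tray y [ 0.771  0.637 -0.   ]
```

View pics/side3.png

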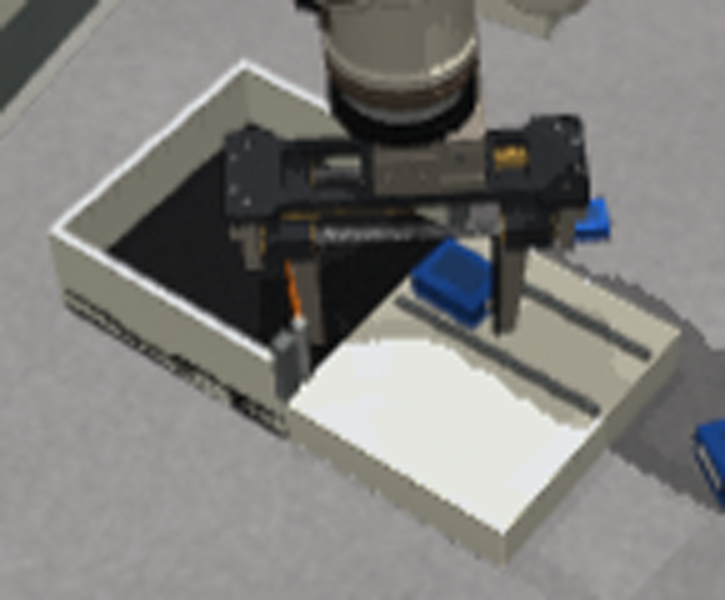

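The flap is well open at about (295,290) and the case is at (455,280), still on the ledge and being pushed by the trail finger. Continuing.

Request:
play_rows(grip=[1,1,1,1,1,1,1,1,1,1], delta_pos=[[-3.8,4.6,-1],[-3.8,4.6,0],[-3.8,4.6,0],[-3.8,4.6,0],[-3.8,4.6,0],[-3.8,4.6,0],[-3.8,4.6,0],[-3.8,4.6,0],[-3.8,4.6,0],[-3.8,4.6,0]], yaw=[0,0,0,0,0,0,0,0,0,0])

```text
clock: 6.55
ee_pos: [0.6471, -0.0478, 0.0428]
ee_rot: [0.499, 0.866, -0.001, -0.001]
contact_force: [-5.3, -2.2, 0.3]
opening: 0.0917
```

```bash
python3 -c "
from h import *
st()
d=grab('side');save(d,'side4.png',(165,105,310,225),5)"
```

```text
t 6.55 p [647.1 -47.8  42.8] tray [34.6 37. ] yang_tray 39.44 tilt [ 0.001 -0.004 -1.   ]
lead [76.9 71.8] trail [-7.8  2.1] open 0.0917 F [-5.3 -2.2  0.3] q [-0.26  0.52  1.5  -0.    1.13 -0.78]
tray x unit in tool [-0.635  0.772 -0.004] tray y [ 0.772  0.635 -0.002]
```

View pics/side4.png

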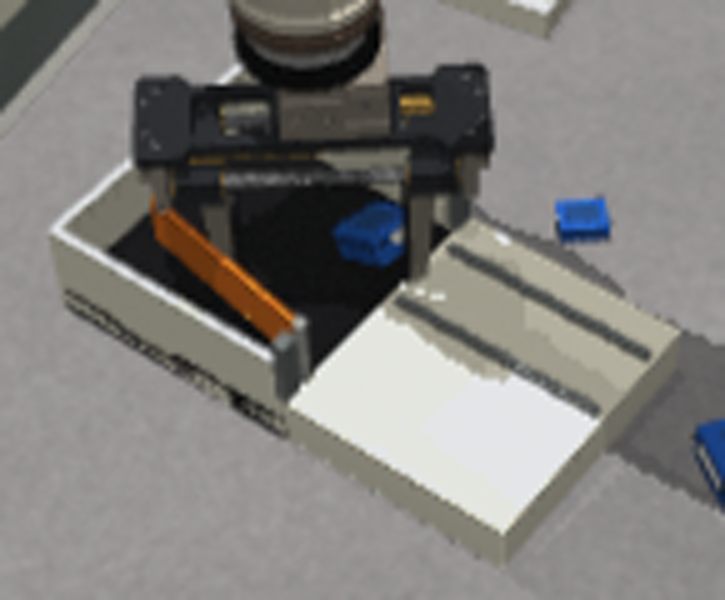

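The case has tipped nose down at (370,235) and the flap is held wide open by the lead finger. I push on about 36 mm so it lies flat.

Request:
play_rows(grip=[1,1,1,1,1,1,1,1,1], delta_pos=[[-3.2,3.9,0],[-3.2,3.9,0],[-3.2,3.9,0],[-3.2,3.9,0],[-3.2,3.9,0],[-3.2,3.9,0],[-3.2,3.9,0],[0,0,0],[0,0,0]], yaw=[0,0,0,0,0,0,0,0,0])

```text
clock: 7.72
ee_pos: [0.6837, -0.0527, 0.0438]
ee_rot: [0.499, 0.866, 0.0, 0.001]
contact_force: [0.1, -2.9, -1.4]
opening: 0.0921
```

```bash
python3 -c "
from h import *
st()
d=grab('side');save(d,'side5.png',(165,105,310,225),5)
P=pts(d);tr=np.load('tray.npz');hsv=cv2.cvtColor(d['img'],cv2.COLOR_RGB2HSV)
L=(P[...,:2]*1000-tr['t'])@tr['R']
k=(cv2.inRange(hsv,(100,130,30),(125,255,255))>0)&(L[...,0]>-20)&(L[...,0]<170)&(abs(L[...,1])<50)
q=np.c_[L[k],P[k][:,2]*1000];print(len(q),np.percentile(q,[1,10,50,90,99],axis=0).round(1))"
```

```text
t 7.72 p [683.7 -52.7  43.8] tray [71.5 38. ] yang_tray 39.42 tilt [-0.001  0.001 -1.   ]
lead [114.1  73. ] trail [29.   3.1] open 0.0921 F [ 0.1 -2.9 -1.4] q [-0.25  0.6   1.38  0.    1.16 -0.78]
tray x unit in tool [-0.635  0.772  0.002] tray y [ 0.772  0.635 -0.   ]
85 [[ 26.6 -46.3  17.6]
 [ 45.2 -25.2  22.2]
 [ 55.9   1.   49.4]
 [ 81.4  10.8  61.5]
 [ 96.4  19.1  81. ]]
```

View pics/side5.png

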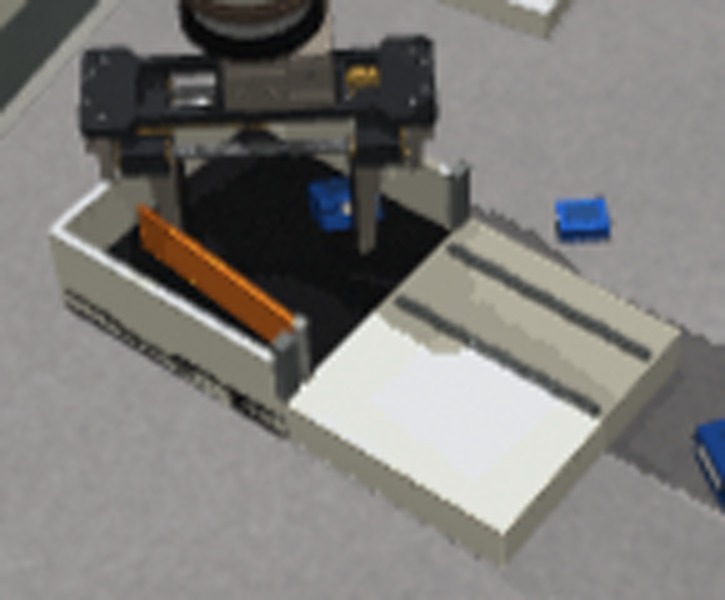

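```bash
python3 -c "
from h import *
d=grab('side');save(d,'side6.png',(215,125,265,165),14)
P=pts(d);hsv=cv2.cvtColor(d['img'],cv2.COLOR_RGB2HSV)
k=(cv2.inRange(hsv,(100,130,30),(125,255,255))>0);k[:135]=0;k[155:]=0;k[:,:222]=0;k[:,245:]=0
tr=np.load('tray.npz');L=(P[...,:2]*1000-tr['t'])@tr['R']
for r in range(138,153): print(r,[ (c,*L[r,c].round().astype(int),int(P[r,c,2]*1000)) for c in range(224,243,2) if k[r,c]])
d=grab('top');save(d,'top6.png',(270,85,350,165),8)"
```

```text
138 []
139 []
140 [(232, np.int64(90), np.int64(-45), 17)]
141 [(228, np.int64(96), np.int64(-32), 20), (230, np.int64(79), np.int64(-22), 39), (232, np.int64(73), np.int64(-25), 41), (234, np.int64(64), np.int64(-22), 48)]
142 [(226, np.int64(87), np.int64(-13), 38), (228, np.int64(79), np.int64(-13), 43), (230, np.int64(72), np.int64(-14), 46), (232, np.int64(65), np.int64(-15), 50), (234, np.int64(59), np.int64(-17), 51)]
143 [(226, np.int64(97), np.int64(-24), 17), (228, np.int64(73), np.int64(-6), 48), (230, np.int64(67), np.int64(-7), 51), (232, np.int64(58), np.int64(-6), 57), (234, np.int64(53), np.int64(-9), 58)]
144 [(228, np.int64(67), np.int64(2), 55), (230, np.int64(59), np.int64(2), 59), (232, np.int64(51), np.int64(2), 64), (234, np.int64(48), np.int64(-3), 61)]
145 [(228, np.int64(65), np.int64(5), 54), (230, np.int64(54), np.int64(8), 63), (232, np.int64(53), np.int64(1), 58)]
146 [(228, np.int64(64), np.int64(5), 51), (230, np.int64(55), np.int64(7), 58), (232, np.int64(52), np.int64(2), 55)]
147 [(228, np.int64(63), np.int64(7), 48), (230, np.int64(55), np.int64(7), 54), (232, np.int64(51), np.int64(4), 53)]
148 [(228, np.int64(67), np.int64(3), 38), (230, np.int64(54), np.int64(9), 52), (232, np.int64(50), np.int64(4), 50), (234, np.int64(46), np.int64(0), 48)]
149 [(228, np.int64(69), np.int64(0), 30), (230, np.int64(52), np.int64(11), 51), (232, np.int64(47), np.int64(8), 51), (234, np.int64(43), np.int64(5), 51)]
150 [(230, np.int64(53), np.int64(10), 44), (232, np.int64(47), np.int64(9), 47), (234, np.int64(46), np.int64(1), 41)]
151 [(230, np.int64(52), np.int64(12), 43)]
152 []
```

View pics/side6.png

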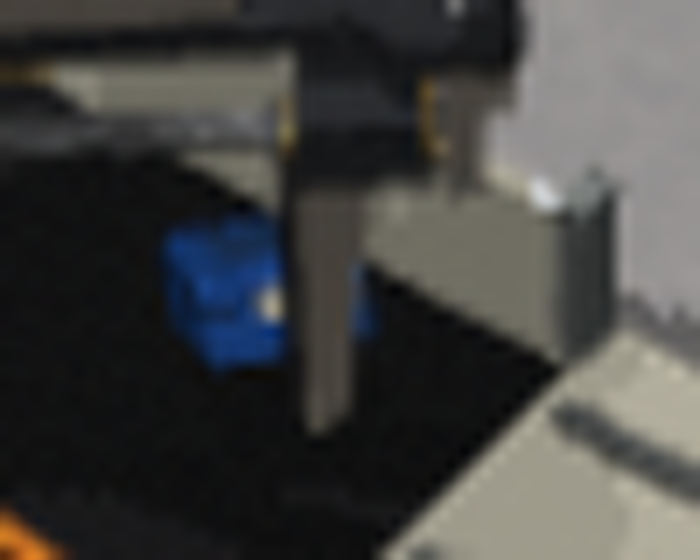

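View pics/top6.png

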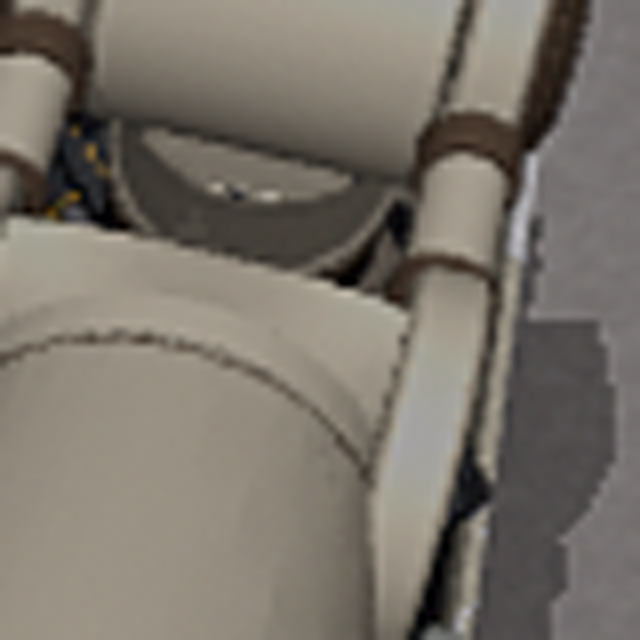

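```bash
python3 -c "
from h import *
d=grab('side');tr=np.load('tray.npz')
im=cv2.resize(d['img'][125:165,215:265],None,fx=14,fy=14,interpolation=2)[:,:,::-1].copy()
def B(x,y,z): 
    p=proj(d,np.append(tr['R']@[x,y]+tr['t'],z)/1000); return tuple(np.round((p-[215,125]+.5)*14).astype(int).tolist())
for z,c in((20,(0,255,255)),(40,(0,0,255))):
    q=[B(x,y,z) for x,y in((43,-18),(43,18),(89,18),(89,-18))]
    cv2.polylines(im,[np.array(q)],True,c,1)
cv2.circle(im,B(42,1,43.8),4,(0,255,0),-1)
cv2.imwrite('pics/ov.png',im)"
```

```text
(no output)
```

View pics/ov.png

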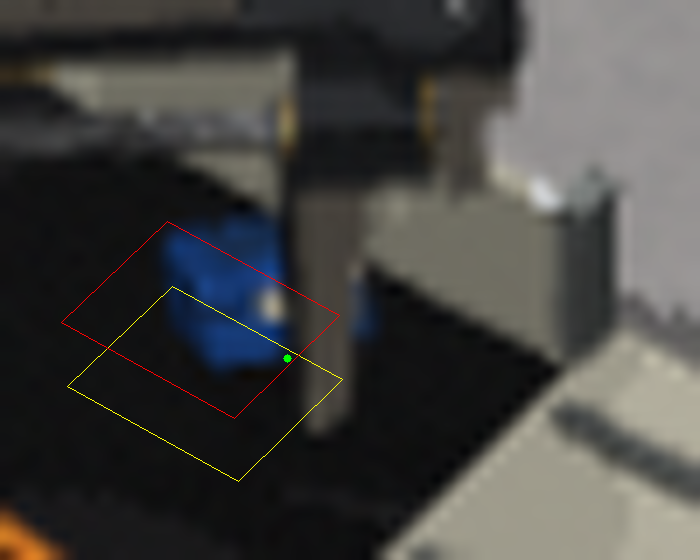

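The overlay shows the tail still up: the rear face with its catch is at (272,303), and the depth puts the tail near z 42–60. So the case leans by friction against the trail finger. Its tail is about 42 mm past the edge, so I back the finger off by 12 mm, with the flap still held, to let it drop.

Request:
play_rows(grip=[1,1,1,1], delta_pos=[[3.8,-4.6,0],[3.8,-4.6,0],[0,0,0],[0,0,0]], yaw=[0,0,0,0])

```text
clock: 8.43
ee_pos: [0.671, -0.0504, 0.0439]
ee_rot: [0.499, 0.867, -0.0, -0.0]
contact_force: [-1.1, -4.1, 3.1]
opening: 0.0917
```

```bash
cat > ov.py <<'E'
from h import *
import sys
st()
d=grab('side');tr=np.load('tray.npz');hsv=cv2.cvtColor(d['img'],cv2.COLOR_RGB2HSV)
s=11
im=cv2.resize(d['img'][120:170,205:270],None,fx=s,fy=s,interpolation=2)[:,:,::-1].copy()
cv2.imwrite('pics/'+sys.argv[1],im)
P=pts(d);L=(P[...,:2]*1000-tr['t'])@tr['R']
k=(cv2.inRange(hsv,(100,130,30),(125,255,255))>0);k[:130]=0;k[165:]=0;k[:,:210]=0;k[:,250:]=0
for r in range(132,165,2): print(r,[ (c,*[int(v) for v in L[r,c].round()],int(P[r,c,2]*1000)) for c in range(210,246,3) if k[r,c]])
E
python3 ov.py ov7.png
```

```text
t 8.43 p [671.  -50.4  43.9] tray [58.6 38.3] yang_tray 39.45 tilt [ 0. -0. -1.]
lead [101.   73.1] trail [16.2  3.4] open 0.0917 F [-1.1 -4.1  3.1] q [-0.25  0.57  1.42  0.    1.15 -0.78]
tray x unit in tool [-0.635  0.772 -0.001] tray y [0.772 0.635 0.   ]
132 []
134 []
136 []
138 []
140 []
142 [(231, 86, -35, 20), (234, 67, -27, 38), (237, 60, -31, 39)]
144 [(228, 78, -11, 37), (231, 68, -13, 41), (234, 59, -17, 43), (237, 52, -22, 43)]
146 [(228, 73, -5, 36), (231, 66, -10, 36), (234, 57, -13, 40), (237, 49, -18, 40)]
148 [(228, 68, 2, 37), (231, 61, -3, 37), (234, 52, -7, 40), (237, 44, -11, 41)]
150 [(228, 70, 0, 25), (231, 55, 4, 39), (234, 46, 0, 40), (237, 40, -6, 39)]
152 [(231, 50, 10, 37), (234, 43, 5, 39), (237, 36, 0, 38)]
154 [(231, 46, 16, 37), (234, 39, 10, 37)]
156 [(231, 44, 19, 32), (234, 39, 11, 28), (237, 34, 3, 25)]
158 [(231, 46, 16, 20)]
160 []
162 []
164 []
```

View pics/ov7.png

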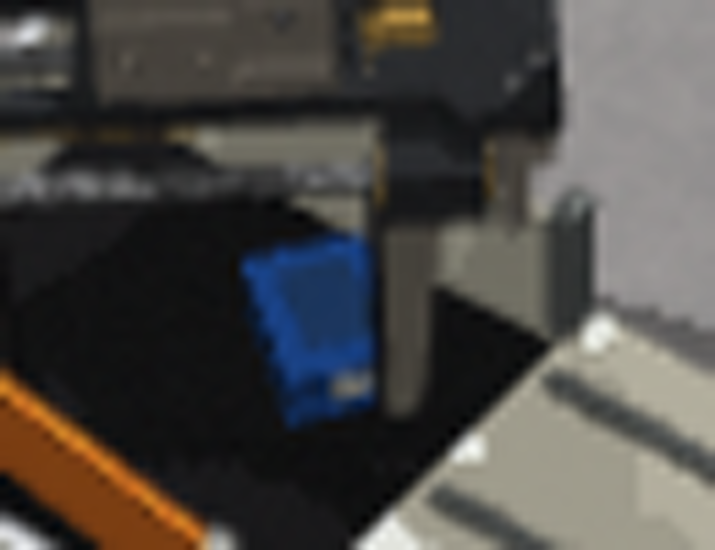

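The case has dropped flat, with the lid face and its panel up at (320,300), the catch at (350,385), and its top at z ≈ 38–41 all over. The finger is clear of it. I withdraw along the way in so the flap follows the lead finger shut.

Request:
play_rows(grip=[1,1,1,1,1,1,1,1,1,1,1,1,1,1,1,1,1], delta_pos=[[3,-3.6,0],[5,-6,0],[5,-6,0],[5,-6,0],[5,-6,0],[5,-6,0],[5,-6,0],[5,-6,0],[5,-6,0],[5,-6,0],[5,-6,0],[5,-6,0],[5,-6,0],[5,-6,0],[5,-6,0],[5,-6,0],[3,-3.6,0]], yaw=[0,0,0,0,0,0,0,0,0,0,0,0,0,0,0,0,0])

```text
clock: 10.6
ee_pos: [0.5459, -0.0285, 0.0435]
ee_rot: [0.499, 0.867, 0.0, -0.0]
contact_force: [-0.3, -0.3, -0.3]
opening: 0.0918
```

```bash
python3 -c "
from h import *
st()
d=grab('side');save(d,'side8.png',(165,105,310,225),5)"
```

```text
t 10.6 p [545.9 -28.5  43.5] tray [-68.4  39.6] yang_tray 39.47 tilt [ 0.001  0.    -1.   ]
lead [-26.   74.5] trail [-110.8    4.7] open 0.0918 F [-0.3 -0.3 -0.3] q [-0.27  0.29  1.81  0.    1.04 -0.8 ]
tray x unit in tool [-0.636  0.772 -0.   ] tray y [0.772 0.636 0.001]
```

View pics/side8.png

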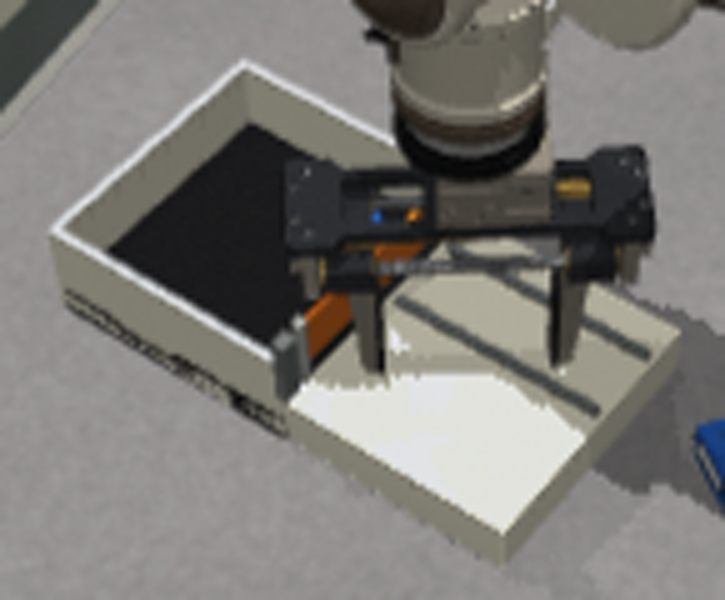

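The flap is shut at (340,310) and the fingers are free (0 N). I lift and move aside to the left for a full view.

Request:
play_rows(grip=[1,1,1,1,1,1,1,1,1,1,1,1,1,1,1,1], delta_pos=[[0,0,-10],[0,0,-25],[0,0,-30],[0,0,-30],[0,0,-30],[0,0,-30],[20,0,-10],[40,0,0],[40,0,0],[40,0,0],[40,0,0],[40,0,0],[40,0,0],[40,0,0],[20,0,0],[0,0,0]], yaw=[0,0,0,0,0,0,0,0,0,0,0,0,0,0,0,0])

```text
clock: 12.65
ee_pos: [0.3843, 0.2487, 0.208]
ee_rot: [0.498, 0.867, -0.0, -0.0]
contact_force: [-0.3, -0.1, -0.6]
opening: 0.092
```

```bash
python3 -c "
from h import *
st()
d=grab('side');save(d,'side9.png',s=1.5)
a=grab('top');save(a,'top9.png',(90,70,450,280),2.2)
save(a,'top9c.png',(240,85,355,240),4)
tr=np.load('tray.npz');P=pts(a);hsv=cv2.cvtColor(a['img'],cv2.COLOR_RGB2HSV)
L=(P[...,:2]*1000-tr['t'])@tr['R']
b=(cv2.inRange(hsv,(100,130,30),(125,255,255))>0)&(L[...,0]>2)&(L[...,0]<170)&(abs(L[...,1]-30)<90)
b=b.astype(np.uint8);cs=max(cv2.findContours(b,0,1)[0],key=len)[:,0]
print(cv2.minAreaRect((((ray(a,cs,.04)[:,:2]*1000-tr['t'])@tr['R'])).astype(np.float32)),np.percentile(P[b>0][:,2],[10,50,90]))
o=cv2.inRange(hsv,(8,150,80),(22,255,255));o[:120]=0;print('flap x',np.percentile(L[o>0],[5,50,95],axis=0))
t0=pickle.load(open('top0.pkl','rb'))
df=np.abs(t0['img'].astype(int)-a['img']).max(-1)
for n,(x0,y0,x1,y1) in dict(cup=(378,210,440,268),bat=(392,115,430,162),spoon=(108,148,148,206),big=(280,238,320,276),small=(335,182,356,202)).items(): print(n,df[y0:y1,x0:x1].max(),(df[y0:y1,x0:x1]>30).sum())
"
```

```text
t 12.65 p [384.3 248.7 208. ] tray [-272.8  286.9] yang_tray 39.62 tilt [ 0.001 -0.001 -1.   ]
lead [-230.4  322. ] trail [-315.2  251.8] open 0.092 F [-0.3 -0.1 -0.6] q [ 0.31 -0.15  1.92  0.    1.37 -0.22]
tray x unit in tool [-0.638  0.77  -0.001] tray y [ 0.77   0.638 -0.   ]
((52.813018798828125, -9.487382888793945), (36.80883026123047, 50.838138580322266), 54.340431213378906) [0.0221312  0.03963867 0.04260197]
flap x [[ -1.89974374 -22.47392876]
 [ -0.8186596   35.38023078]
 [  2.23192334  89.3249098 ]]
cup 10 0
bat 6 0
spoon 152 207
big 7 0
small 7 0
```

View pics/side9.png

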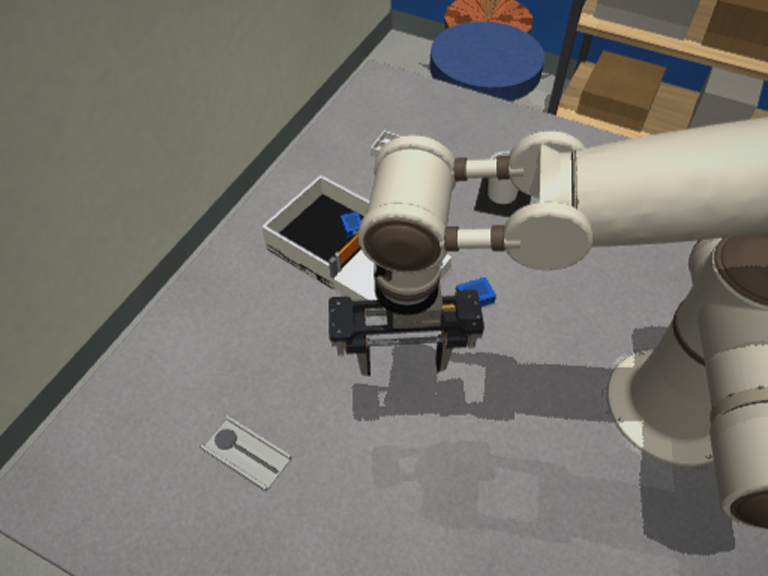

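View pics/top9.png

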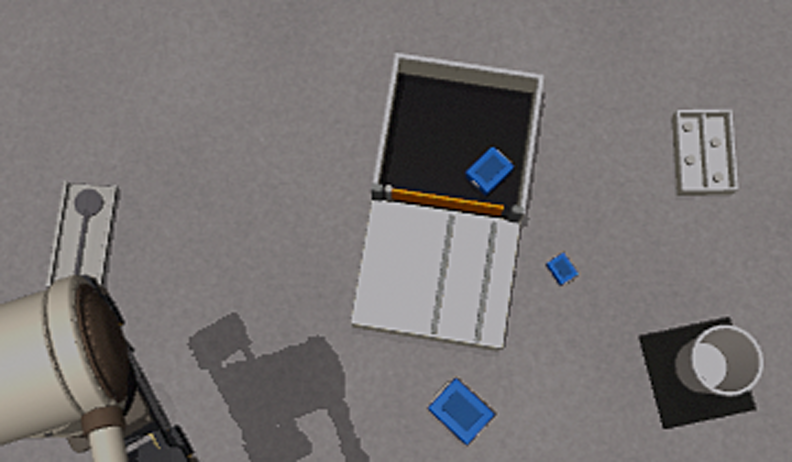

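View pics/top9c.png

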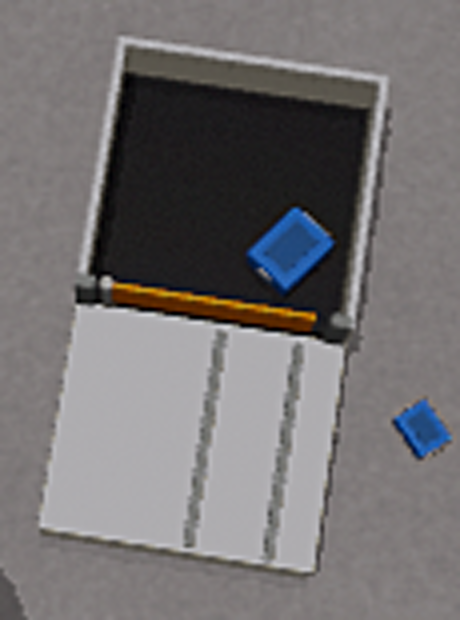

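The case lies flat with its lid up in the compartment at (295,250), and the flap is closed with its leaf at tray x ≈ 0. The cup, battery tray and look-alikes are unchanged. The spoon-rest difference is only the arm covering it in the top view: in the side view it is unmoved at (245,455).

```bash
python3 -c "
from cell import arm
print(arm.close_job())"
```

```text
the job is handed in; nothing more can be done
None
```

The blue case is in the compartment, lying flat with its lid up, and the orange flap is closed. I handed the job in at about 12.8 s on the robot's clock.

**What I did:** With the gripper fully open and set diagonally, the leading finger swung the flap open. The trailing finger pushed the case along the lane and over the edge, without gripping or lifting it. After the push, the case was still leaning nose down against the trailing finger. I backed the fingers off 12 mm while the leading finger still held the flap, and the case dropped flat. I then drew the fingers back out the way they came, and the flap followed them shut.

**Last checks:**
- **Case:** Its top is about 40 mm above the work surface, as it should be when flat. It is turned about 35° from the lane direction and sits clear of the flap.
- **Flap:** The leaf is within about 2 mm of the gate line.
- **Forces:** The highest reading I saw was about 16 N, and it was near zero at the end.
- **Other objects:** The cup, the battery tray and both look-alike cases match the first picture. The arm partly covered the spoon rest in the last top view, so that automatic comparison failed. The side view shows it where it was.

The case never looked to be touching the flap in any picture, but I only looked at intervals, not all through the push.

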